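Stroke the feed box lids shut

ROBOT

A 7-joint arm with a two-finger parallel gripper is mounted at the origin on the work surface. World frame = base frame: x ahead of the robot, y to its left, z up, the work surface at z = 0. Lengths are in mm, angles in rad, forces in N, time in s.
With the tool pointing down it reaches from about 400 to 875 mm from the base axis. Payload 4.4 kg.
Tool frame: the origin (TCP) lies on the mounting face of the last link; the fingertips stand 173 mm ahead of it and the grasp point (between the pads) lies 155 mm ahead of it; z points along the fingers, y is the line along which they close (so a half turn about z gives the same grasp; the last joint's range is limited). The gripper opens to 85 mm and grips with 20 to 120 N. Pads are 22 mm wide; open, the fingers measure 114 mm over their backs; the gripper's body (76 mm by 85 mm) begins 54 mm behind the grasp point. The pads swing forward as they close: fully open they stand 13 mm farther back than shut.
Start: joints at [1.263, 0.628, 0.038, 1.517, -0.027, 0.996, -0.02], TCP at [155.664, -631.098, 404.713] pointing down, gripper open.
Joint ranges: [-3.06, 3.06], [-0.37, 2.12], [-1.25, 1.32], [0.18, 2.47], [-1.1, 4.24], [0.23, 1.98], [-2.94, 2.94]. Speed limits (rad/s): [2.57, 2.57, 3.14, 3.14, 3.14, 3.14, 3.14].

INTERFACE

Orientations are given as [roll, pitch, yaw] about the fixed x, y, z axes, in that order (R = Rz(yaw) Ry(pitch) Rx(roll)).
In Python, from cell import * gives the robot as it stands. The module is installed in compiled form; this text tells all that it offers.
- The arm moves only by the tool jog_arm, never from a script. Its argument "steps" is a list of rows, each a list of 7 numbers: the opening, from -1 (shut) to 1 (fully open), so that 0 is half open, then the shift along the tool's x, y, z as a fraction of full scale, then the turn, a rotation vector about the tool's x, y, z as a fraction of full scale. A call has 1 to 10 rows; each row shifts and turns the commanded pose from where the row before left it, along the tool's axes as they then stand; what a row does not reach is not made up. Full scale, the value 1, is 500 mm for a shift and 2 rad for a turn. A row lasts 1/8 s, in which the tool goes at most 62.5 mm and 10.7 degrees, less where a joint would pass 70% of its speed; a pose out of reach is approached as far as the arm can. A call with a number of a shift or a turn outside -1 to 1 is refused whole. A call with a gripper value outside its range is refused whole. The fingers move at their own pace and stop on an object; the grip force is fixed at half the most. Time passes only in rows, so rows that do not move let the fingers close. It gives the time, the measured TCP pose, the force, the opening and the grip force at its end, in the units of the state.
- read_state(): the state, without advancing time (a new reading comes with each control period).
- get_image(name): name is "side" or "top"; returns a dict with "pixels" (400x640x3 uint8, red, green, blue), "depth" (400x640 float32, mm along the optical axis (not along the pixel's ray), 0 where there is no reading), "vertical_fov" (degrees; the focal length in pixels is half the picture's height over the tangent of half this angle, whatever the lens; pixels are square), "cx", "cy" (the principal point, pixels), "R" (3x3) and "t" (3): a world point X has camera coordinates R X + t. Camera axes: x right, y down, z forward; pixel columns grow to the right and rows downward; lengths in mm; the calibration is good to about 2 mm. A picture is of the moment at which its call begins.
- finish_job(): hands the job in; it is judged then, once.
The state is a dict: "clock": time; "qpos": joint angles; "qd": joint speeds; "tau": joint torques, N m; "eef_pos": TCP position; "tool_rot": TCP orientation; "force": force on the tool from outside, world axes, zero at the start; "torque": the same for the moment, N m; "width": finger opening in mm; "gripper_force": force on a finger pad.
Only numpy, scipy, OpenCV 4.12 (cv2) and the standard library are available. Lean on these libraries where they do the work, as an engineer would, in place of code of your own. Each camera call takes 0.05 s, during which the arm holds its last target. There are 200 camera calls.

TASK

With a fingertip, lightly stroke along the row of five ajar lids on the feed box, from the bare ledge end to the far end, so that the lids go down one after another and all end up shut. Do not swing any lid further open, press hard, lift the box or shove it out of place, and leave the jar, ring, scraper and tray alone; finish with the hand clear.

Things in the scene. Friction and masses are not known exactly. Their poses are not given: they have to be found in the camera images.
- feed_box: Grey plastic feed box, loose on the white shelf, about 0.9 kg, 218 long (its x) x 56 wide (its y), rim 30 high; origin at the centre of its underside, z up. Five white lids in one row along x on its top. When all are level their tops lie in one plane with the ledge, 35.5 above the underside, up to x = +103, 46 wide, broken only by a shallow groove at each hinge.
- ledge (a point): Centre of the top of the bare ledge at the feed box's -x end, before lid 1: flat, rigid, 22 long (box x -109 to -87), 56 wide, 35.5 above the box's underside. The stroke starts at this end and goes towards the box's +x.
- lid1 (a joint): Opening angle of lid 1 of 5 from the ledge: white flap 35 long (box x) x 46 wide x 3 thick, hinged at its edge nearest the ledge (top bevelled 2.5 down there over 7); hinge axis along box y at x = -85, z = 34. 0 = level, shut; positive = far (+x) edge up. Starts 0.3 to 0.55 ajar, stays where left (hinge friction 0.012 N m), stops at -0.06 (2 mm below level at far edge).
- lid1_edge (a point): Middle of the free (far) top edge of lid 1, 36 from its hinge axis; when level it lies at x = -49, y = 0, z = 35.5 in the box's frame.
- lid2 (a joint): Opening angle of lid 2 of 5 from the ledge: white flap 35 long (box x) x 46 wide x 3 thick, hinged at its edge nearest the ledge (top bevelled 2.5 down there over 7); hinge axis along box y at x = -47, z = 34. 0 = level, shut; positive = far (+x) edge up. Starts 0.3 to 0.55 ajar, stays where left (hinge friction 0.012 N m), stops at -0.06 (2 mm below level at far edge).
- lid2_edge (a point): Middle of the free (far) top edge of lid 2, 36 from its hinge axis; when level it lies at x = -11, y = 0, z = 35.5 in the box's frame.
- lid3 (a joint): Opening angle of lid 3 of 5 from the ledge: white flap 35 long (box x) x 46 wide x 3 thick, hinged at its edge nearest the ledge (top bevelled 2.5 down there over 7); hinge axis along box y at x = -9, z = 34. 0 = level, shut; positive = far (+x) edge up. Starts 0.3 to 0.55 ajar, stays where left (hinge friction 0.012 N m), stops at -0.06 (2 mm below level at far edge).
- lid3_edge (a point): Middle of the free (far) top edge of lid 3, 36 from its hinge axis; when level it lies at x = 27, y = 0, z = 35.5 in the box's frame.
- lid4 (a joint): Opening angle of lid 4 of 5 from the ledge: white flap 35 long (box x) x 46 wide x 3 thick, hinged at its edge nearest the ledge (top bevelled 2.5 down there over 7); hinge axis along box y at x = 29, z = 34. 0 = level, shut; positive = far (+x) edge up. Starts 0.3 to 0.55 ajar, stays where left (hinge friction 0.012 N m), stops at -0.06 (2 mm below level at far edge).
- lid4_edge (a point): Middle of the free (far) top edge of lid 4, 36 from its hinge axis; when level it lies at x = 65, y = 0, z = 35.5 in the box's frame.
- lid5 (a joint): Opening angle of lid 5 of 5 from the ledge: white flap 35 long (box x) x 46 wide x 3 thick, hinged at its edge nearest the ledge (top bevelled 2.5 down there over 7); hinge axis along box y at x = 67, z = 34. 0 = level, shut; positive = far (+x) edge up. Starts 0.3 to 0.55 ajar, stays where left (hinge friction 0.012 N m), stops at -0.06 (2 mm below level at far edge).
- lid5_edge (a point): Middle of the free (far) top edge of lid 5, 36 from its hinge axis; when level it lies at x = 103, y = 0, z = 35.5 in the box's frame.
- jar: Squat glass jar with black screw cap, 70 diameter, 64 high; origin at the centre of its underside. To be left alone.
- feeding_ring: Red plastic feeding ring lying flat, 72 outside diameter, 10 high; origin at the centre of its underside. To be left alone.
- scraper: Steel algae scraper lying flat, handle 110 x 18 x 10 from x = -75 to +35, blade 30 x 56 x 4 at x = +33 to +63; origin on its underside. To be left alone.
- sorting_tray: Small grey open tray with one divider, 85 x 60, 22 high; origin at the centre of its underside. To be left alone.
Mind the look-alikes: they are no part of the job. What is meant by the feed_box is not pink, and is the larger of those in its own colour.

How it is judged (in metres and radians):
On the way, in this order (a step that is already met when the one before it is completed fails the run):
1. lid 1 is down (within 0.12 rad of level) with the later lids still ajar (value of joint lid1 below 0.12 rad and value of joint each of lid2, lid3, lid4, lid5 above 0.12 rad), for 0.1 s.
2. lid 2 is down (within 0.12 rad of level) with the later lids still ajar (value of joint lid2 below 0.12 rad and value of joint each of lid3, lid4, lid5 above 0.12 rad), for 0.1 s.
3. lid 3 is down (within 0.12 rad of level) with the later lids still ajar (value of joint lid3 below 0.12 rad and value of joint each of lid4, lid5 above 0.12 rad), for 0.1 s.
4. lid 4 is down (within 0.12 rad of level) with the later lids still ajar (value of joint lid4 below 0.12 rad and value of joint lid5 above 0.12 rad), for 0.1 s.
5. lid 5 is down (within 0.12 rad of level) as the last (value of joint lid5 below 0.12 rad), for 0.1 s.
At the end, for the whole second after the job is handed in: All five lids are shut to within 0.12 rad (about 4 mm at the free edge), the feed box stands flat and at rest within 30 mm of where it was, and jar, ring, scraper and tray are within 15 mm of where they were (value of joint each of lid1, lid2, lid3, lid4, lid5 below 0.12 rad and distance of feed_box from where it was at the start of the episode below 0.03 m and angle between feed_box's own z axis and vertical below 0.05 rad and linear speed of feed_box below 0.01 m/s and distance of each of jar, feeding_ring, scraper, sorting_tray from where it was at the start of the episode below 0.015 m); the robot touches nothing.
It fails at once if a lid is swung further open (beyond 0.75 rad) (value of joint any of lid1, lid2, lid3, lid4, lid5 above 0.75 rad).
It fails at once if the fingers press on the feed box or its lids with more than 30 N (contact force between the fingers and feed_box above 30 N).
It fails at once if the feed box is lifted (10 mm), tipped (0.15 rad) or shoved more than 30 mm (height (world z) of feed_box above 0.01 m or angle between feed_box's own z axis and vertical above 0.15 rad or distance of feed_box from where it was at the start of the episode above 0.03 m).
It fails at once if the jar, ring, scraper or tray is moved more than 15 mm or lifted (distance of any of jar, feeding_ring, scraper, sorting_tray from where it was at the start of the episode above 0.015 m).
It also fails if it takes over 40 s, if anything falls off the work surface, if the arm or the gripper's body presses on something with over 40 N, if the wrist force passes 120 N, or if a joint passes its speed limit or range.

## Working session

There is one attempt and no reset: what is moved stays moved. The work goes in short steps, Python scripts to look and compute and a tool call to move; the robot and the scene stay as the last step left them, time stands still between calls to the robot, and variables do not carry over. Pictures are saved under pics/ and viewed, at most 10 in all, crops included, and the job is handed in when it is done.

Besides the shell and the picture viewer there is one more tool, called after "Emit:" as a command line: name --pt "numbers of a row" for each row, then --argument value for the rest. jog_arm: Moves the arm, as the interface text tells. Shift numbers are shares of 500 mm and turn numbers shares of 2 rad, none past 1 either way. Its arguments: {"type":"object","properties":{"steps":{"type":"array"}},"required":["steps"]}

```bash
mkdir -p pics; python3 - <<'E'
from cell import *
import cv2,numpy as np
for n in("top","side"):
    g=get_image(n); cv2.imwrite(f"pics/{n}0.png",g["pixels"][:,:,::-1]); np.savez(f"{n}0.npz",**g)
    print(n,g["vertical_fov"],g["cx"],g["cy"],np.round(g["R"],3).tolist(),np.round(g["t"],1))
s=read_state();print(s["clock"],s["eef_pos"],s["tool_rot"],s["width"],s["force"])
E
```

```text
top 54.62121512782256 319.98959646117663 199.3393012028987 [[0.104, -0.995, -0.005], [-0.962, -0.099, -0.253], [0.251, 0.031, -0.967]] [ 31.  571.6 707.5]
side 47.84329596498031 319.4075039392826 196.8850188201331 [[0.825, -0.565, 0.0], [-0.378, -0.551, -0.744], [0.421, 0.614, -0.668]] [-399.5  286.9  623.7]
0.1 [ 155.60498601 -630.8380165   403.89940113] [-3.13992868e+00 -6.24402154e-06  2.41773800e-01] 85.33503057691065 [-0.02451673  0.48134491  0.23340044]
```

View pics/top0.png

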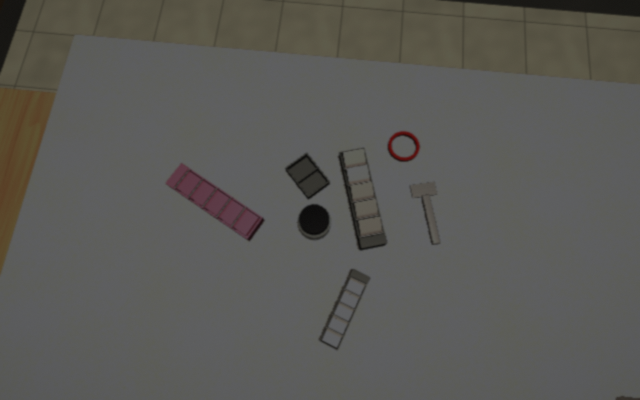

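View pics/side0.png

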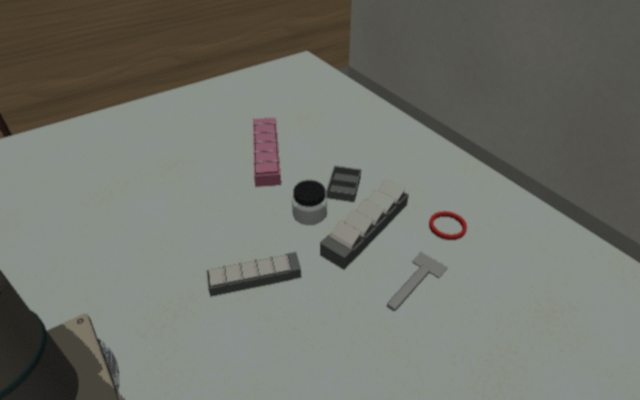

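The target is the box in the top view from (371,240), its dark ledge end, to (353,150). The small white box and the pink box are the look-alikes. Next I'll get its geometry from depth.

```bash
cat > h.py <<'E'
import numpy as np,cv2
def cloud(g):
    f=200/np.tan(np.radians(float(g["vertical_fov"]))/2)
    v,u=np.mgrid[0:400,0:640]; d=g["depth"].astype(float)
    P=np.stack([(u-g["cx"])/f*d,(v-g["cy"])/f*d,d],-1)
    W=(P-g["t"])@g["R"]
    W[d==0]=np.nan
    return W
E
python3 - <<'E'
from h import *
for n,(a,b,c,d) in(("top",(325,395,140,258)),("side",(312,418,172,272))):
    g=np.load(n+"0.npz"); W=cloud(g)
    w=W[c:d,a:b].reshape(-1,3); px=g["pixels"][c:d,a:b].reshape(-1,3)
    w0=w[~np.isnan(w[:,0])]
    print(n,len(w),len(w0),"table z",np.median(w0[w0[:,2]<12][:,2]))
    if n=="top": print("ledge",W[240,371],"far",W[152,353], "jar",W[220,314],"ring",W[146,418],W[130,404],W[146,390],"scr",W[188,424],W[242,436],W[188,412])
    m=w0[(w0[:,2]>20)&(w0[:,2]<80)]
    # keep points near box cluster
    if n=="top": c0=(W[240,371]+W[152,353])[:2]/2
    m=m[np.linalg.norm(m[:,:2]-c0,axis=1)<135]
    (r)=cv2.minAreaRect(m[:,:2].astype(np.float32)); print(r,cv2.boxPoints(r).round(1).tolist())
    if n=="top":
        p=cv2.boxPoints(r); cen=np.array(r[0]); e=[p[1]-p[0],p[2]-p[1]]; ax=max(e,key=np.linalg.norm); ax=ax/np.linalg.norm(ax)
        if ax@(W[152,353]-W[240,371])[:2]<0: ax=-ax
        print("axis",ax,"yaw",np.arctan2(ax[1],ax[0]))
    x=(m[:,:2]-cen)@ax; y=(m[:,:2]-cen)@np.array([-ax[1],ax[0]])
    print("y range",np.percentile(y,[1,99]))
    for k in np.arange(-116,116,4):
        s=(x>=k)&(x<k+4)&(abs(y)<20)
        if s.sum(): print(k+2,s.sum(),np.percentile(m[s,2],[5,50,95]).round(1))
E
```

```text
top 8260 8229 table z -0.03278067725684082
ledge [499.89663172 -22.46501149  35.24923395] far [683.54890657  30.99522845  49.1081319 ] jar [523.69087978  97.70199874  64.41393203] ring [ 729.09811868 -116.10775611    9.27971431] [768.82945022 -83.987115     1.79064371] [722.79044973 -53.07346756   8.92056636] scr [ 633.42717694 -134.94149757    2.20686012] [ 513.53846837 -161.9427516    12.65383268] [ 630.71283967 -108.46868771    2.16394825]
((583.3863525390625, 34.415313720703125), (218.9794464111328, 120.71470642089844), 17.07783317565918) [[461.0, 60.0], [496.3999938964844, -55.400001525878906], [705.7999877929688, 8.899999618530273], [670.2999877929688, 124.30000305175781]]
axis [0.9559067  0.29367056] yaw 0.29806444
y range [-59.60885579  55.50935213]
-110 10 [20.5 31.4 33.9]
-106 18 [30.5 34.8 36.8]
-102 16 [27.8 35.7 38.6]
-98 15 [33.  35.9 37.7]
-94 19 [26.1 34.9 38.1]
-90 15 [32.  34.3 37.2]
-86 16 [29.3 34.5 35.7]
-82 16 [27.4 34.3 37.7]
-78 16 [26.  39.  41.1]
-74 15 [27.4 41.5 43.7]
-70 15 [28.7 42.7 45.4]
-66 14 [28.3 45.  48.2]
-62 16 [26.8 46.3 49.5]
-58 16 [29.8 49.6
[... 1672 characters left out ...]

-42 5 [37.7 39.9 40.6]
-38 9 [38.6 40.  42.1]
-34 11 [40.9 42.8 44. ]
-30 12 [42.5 44.2 46.6]
-26 9 [44.1 46.  47.3]
-22 10 [46.6 48.8 50.4]
-18 12 [48.2 49.7 53.1]
-14 3 [49.2 51.4 51.9]
-2 7 [39.3 39.8 41.3]
2 10 [39.9 41.2 43.9]
6 11 [40.1 43.1 45.6]
10 15 [40.8 44.6 48.6]
14 4 [45.5 47.  47.9]
18 14 [45.8 48.8 52.1]
22 8 [48.6 50.9 52.2]
34 1 [41.7 41.7 41.7]
38 9 [38.3 39.5 42.2]
42 5 [40.7 41.  41.5]
46 12 [30.8 41.  43.7]
50 8 [41.3 43.1 45.3]
54 9 [43.  44.  46.8]
58 11 [43.9 46.3 49. ]
62 4 [45.3 46.1 47.1]
70 1 [39.7 39.7 39.7]
74 7 [38.4 39.6 40.8]
78 8 [38.9 40.8 42.5]
82 9 [40.7 43.2 44.9]
86 10 [42.9 45.  48.2]
90 5 [44.1 46.  48.1]
94 10 [45.8 48.6 50.5]
98 6 [48.4 50.1 50.7]
```

```bash
python3 - <<'E'
from h import *
from cell import read_state
M=[]
for n,(a,b,c,d) in(("top",(325,395,140,258)),("side",(312,418,172,272))):
    W=cloud(np.load(n+"0.npz"))[c:d,a:b].reshape(-1,3)
    w=W[(W[:,2]>31)&(W[:,2]<60)]
    cen=np.array([595.,5.]); yaw=.298
    for i in range(6):
        ax=np.array([np.cos(yaw),np.sin(yaw)]); ay=np.array([-ax[1],ax[0]])
        x=(w[:,:2]-cen)@ax; y=(w[:,:2]-cen)@ay
        k=(abs(y)<(50 if i==0 else 36))&(abs(x)<118)
        r=cv2.minAreaRect(w[k,:2].astype(np.float32))
        # mid-line from strip extents
        xs,ms,wd=[],[],[]
        for q in range(-100,100,10):
            s=k&(x>=q)&(x<q+10)
            if s.sum()>10:
                l,h=np.percentile(y[s],[3,97]); xs.append(q+5); ms.append((l+h)/2); wd.append(h-l)
        p=np.polyfit(xs,ms,1); yaw+=p[0]; cen=cen+ay*p[1]
    print(n,cen,yaw,np.mean(wd),"x ext",np.percentile(x[k],[1,99]),r)
s=read_state();print(s["eef_pos"],s["tool_rot"])
E
```

```text
top [595.11894988   4.61264668] 0.2949557096003596 46.244166553886444 x ext [-110.05731494   95.50823686] ((592.1752319335938, 3.8476715087890625), (217.00198364257812, 56.692195892333984), 17.204750061035156)
side [596.14821516   1.26166609] 0.29817374313126366 45.248394339733395 x ext [-110.51472704   95.51871869] ((592.2260131835938, 1.3334579467773438), (217.3380126953125, 56.55064010620117), 16.957244873046875)
[ 155.60498601 -630.8380165   403.89940113] [-3.13992868e+00 -6.24402154e-06  2.41773800e-01]
```

Emit:
jog_arm --pt "-1 0.0595 -0.063 0 0 0 0" --pt "-1 0.0595 -0.063 0 0 0 0" --pt "-1 0.0595 -0.063 0 0 0 0" --pt "-1 0.0595 -0.063 0 0 0 0" --pt "-1 0.0595 -0.063 0 0 0 0" --pt "-1 0.0595 -0.063 0 0 0 0" --pt "-1 0.0595 -0.063 0 0 0 0" --pt "-1 0.0595 -0.063 0 0 0 0" --pt "-1 0.0595 -0.063 0 0 0 0" --pt "-1 0.0595 -0.063 0 0 0 0"

```text
clock: 1.35
eef_pos: [369.6, -252.7, 404.6]
tool_rot: [-3.141, 0.0, 0.242]
force: [0.8, 0.0, -0.9]
width: 0.1
gripper_force: 0.0
```

Emit:
jog_arm --pt "-1 0.0592 -0.0628 0.05 0 0 0" --pt "-1 0.0592 -0.0628 0.05 0 0 0" --pt "-1 0.0592 -0.0628 0.05 0 0 0" --pt "-1 0.0592 -0.0628 0.05 0 0 0" --pt "-1 0.0592 -0.0628 0.05 0 0 0" --pt "-1 0.0592 -0.0628 0.05 0 0 0" --pt "-1 0 0 0 0 0 -0.0275" --pt "-1 0 0 0 0 0 0"

```text
clock: 2.35
eef_pos: [496.0, -29.1, 254.6]
tool_rot: [3.141, 0.001, 0.297]
force: [-0.1, 0.1, 0.0]
width: -0.0
gripper_force: 0.0
```

```bash
python3 - <<'E'
from cell import *
import cv2,numpy as np
from h import *
s=read_state();print(s["clock"],s["eef_pos"],s["tool_rot"],s["width"],s["force"])
a=get_image("side");b=get_image("top")
A=cv2.resize(a["pixels"][130:290,260:460],None,fx=4,fy=4)[:600]
B=cv2.resize(b["pixels"][120:270,290:450],None,fx=4,fy=4)
cv2.imwrite("pics/side1.png",A[:,:,::-1]); cv2.imwrite("pics/top1.png",B[:,:,::-1])
# closed finger lower end in side cloud
W=cloud(a)[100:300,240:460].reshape(-1,3)
e=np.array(s["eef_pos"])
k=(np.linalg.norm(W[:,:2]-e[:2],axis=1)<35)&(W[:,2]>60)&(W[:,2]<150)
w=W[k];print(len(w))
for z in range(60,150,6):
    q=w[(w[:,2]>=z)&(w[:,2]<z+6)]
    if len(q):
        c,s_=np.cos(.297),np.sin(.297); d=q[:,:2]-e[:2]
        print(z,len(q),np.percentile(d@[c,s_],[2,98]).round(1),np.percentile(d@[-s_,c],[2,98]).round(1))
E
```

```text
2.35 [496.00625304 -29.12846253 254.56612308] [3.14143258e+00 1.27924972e-03 2.96760503e-01] -0.029746944675016117 [-0.06293309  0.09927007  0.0250682 ]
630
78 3 [-9.2 -4.2] [-5.6  2.9]
84 21 [-11.9   5.9] [-11.5   6.8]
90 40 [-11.6   3.3] [-13.1  14.2]
96 49 [-12.1   7.6] [-13.2  14.1]
102 42 [-12.3   3.8] [-13.6  13.6]
108 45 [-11.8   1.5] [-13.7  12. ]
114 32 [-11.9  -2.9] [-13.4   8.2]
120 32 [-12.8  -6.2] [-15.7  16.4]
126 81 [-13.9  -3.1] [-29.6  30.4]
132 125 [-13.6   8.5] [-30.2  30.3]
138 93 [-12.9  10.7] [-32.   31.4]
144 67 [-17.2   8.8] [-31.4  32.8]
```

View pics/side1.png

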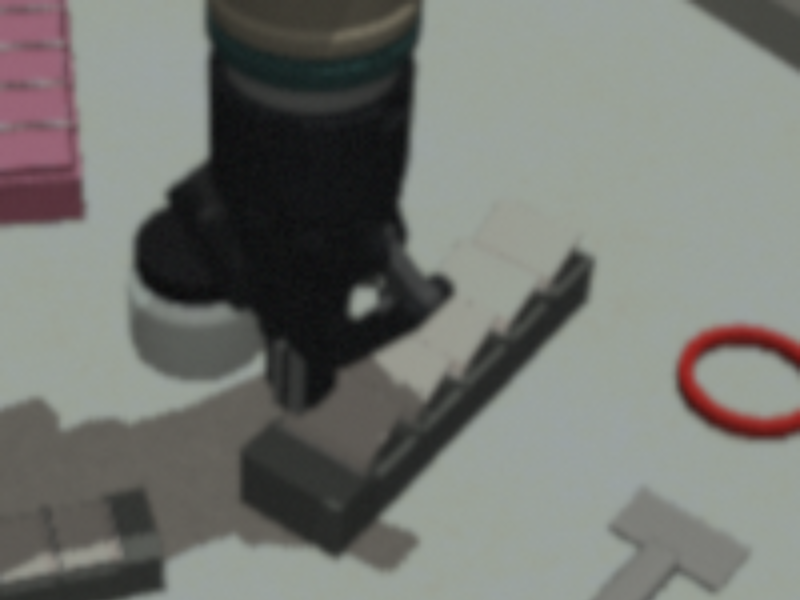

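The picture shows the closed fingers at crop (300,390), above and a little behind the ledge, with the lids rising beyond. I'll descend now.

Emit:
jog_arm --pt "-1 0 0 0.022 0 0 0" --pt "-1 0 0 0.022 0 0 0" --pt "-1 0 0 0.022 0 0 0" --pt "-1 0 0 0.014 0 0 0" --pt "-1 0 0 0.004 0 0 0" --pt "-1 0 0 0 0 0 0"

```text
clock: 3.2
eef_pos: [496.5, -28.5, 212.6]
tool_rot: [-3.142, 0.0, 0.297]
force: [1.2, -0.5, 0.3]
width: 0.2
gripper_force: 0.0
```

Emit:
jog_arm --pt "-1 0 0 0.002 0 0 0" --pt "-1 0 0 0.002 0 0 0" --pt "-1 0 0 0 0 0 0"

```text
clock: 3.58
eef_pos: [496.5, -28.6, 210.8]
tool_rot: [3.142, -0.0, 0.297]
force: [-0.0, 0.9, 0.6]
width: -0.2
gripper_force: 0.0
```

Emit:
jog_arm --pt "-1 0 0 0.002 0 0 0" --pt "-1 0 0 0 0 0 0"

```text
clock: 3.82
eef_pos: [496.4, -28.6, 209.7]
tool_rot: [-3.142, 0.0, 0.297]
force: [0.2, 0.6, 0.7]
width: 0.2
gripper_force: 0.0
```

Emit:
jog_arm --pt "-1 0 0 0.002 0 0 0" --pt "-1 0 0 0 0 0 0"

```text
clock: 4.08
eef_pos: [496.5, -28.6, 209.0]
tool_rot: [3.142, -0.0, 0.297]
force: [-0.2, 0.5, 4.3]
width: 0.2
gripper_force: 2.1
```

Emit:
jog_arm --pt "-1 0 0 0.001 0 0 0" --pt "-1 0 0 0 0 0 0"

```text
clock: 4.32
eef_pos: [496.4, -28.6, 209.0]
tool_rot: [3.141, -0.0, 0.297]
force: [-2.1, 0.4, 9.8]
width: -0.3
gripper_force: 5.0
```

Emit:
jog_arm --pt "-1 0 0 -0.004 0 0 0" --pt "-1 0 0 0 0 0 0" --pt "-1 0.008 0 0 0 0 0" --pt "-1 0.008 0 0 0 0 0" --pt "-1 0.008 0 0 0 0 0" --pt "-1 0.008 0 0 0 0 0" --pt "-1 0.008 0 0 0 0 0" --pt "-1 0.008 0 0 0 0 0" --pt "-1 0.008 0 0 0 0 0"

```text
clock: 5.45
eef_pos: [523.8, -20.2, 210.3]
tool_rot: [3.141, -0.001, 0.297]
force: [-0.5, 0.4, 0.3]
width: -0.0
gripper_force: 0.3
```

```bash
cat > lids.py <<'E'
from cell import *
from h import *
c,s=np.cos(.297),np.sin(.297)
for n in("side","top"):
    W=cloud(get_image(n)).reshape(-1,3); d=W[:,:2]-[593.5,2.4]
    x=d@[c,s];y=d@[-s,c]
    for i in range(5):
        h=-85+38*i; k=(x>h+10)&(x<h+34)&(abs(y)<21)&(W[:,2]>32)&(W[:,2]<56)
        if k.sum()>15: print(n,"lid",i+1,k.sum(),"angle",np.median(np.arctan2(W[k,2]-35.5,x[k]-h)).round(2))
    k=(abs(y)<40)&(abs(x)<125)&(W[:,2]>22)&(W[:,2]<56); print("x ext",np.percentile(x[k],[1,99]).round(1),"y",np.percentile(y[k],[2,98]).round(1))
st=read_state(); print(st["clock"],st["eef_pos"],st["force"])
E
python3 lids.py
```

```text
side lid 1 89 angle 0.09
side lid 2 41 angle 0.46
side lid 3 58 angle 0.49
side lid 4 231 angle 0.36
side lid 5 225 angle 0.45
x ext [-109.   105.8] y [-28.4  23.4]
top lid 2 39 angle 0.48
top lid 3 152 angle 0.47
top lid 4 211 angle 0.34
top lid 5 214 angle 0.44
x ext [-109.1  107.3] y [-23.4  29.3]
5.55 [524.07149804 -20.09467282 210.35436717] [-0.32191986 -0.3406955   0.61934351]
```

Lid 1 is down and the others are still ajar, so I'll continue the stroke.

Emit:
jog_arm --pt "-1 0.008 0 0 0 0 0" --pt "-1 0.008 0 0 0 0 0" --pt "-1 0.008 0 0 0 0 0" --pt "-1 0.008 0 0 0 0 0" --pt "-1 0.008 0 0 0 0 0" --pt "-1 0.008 0 0 0 0 0" --pt "-1 0.008 0 0 0 0 0" --pt "-1 0.008 0 0 0 0 0" --pt "-1 0.008 0 0 0 0 0" --pt "-1 0.008 0 0 0 0 0"

```text
clock: 6.8
eef_pos: [562.0, -8.5, 210.3]
tool_rot: [3.141, -0.001, 0.297]
force: [-0.6, -0.4, 0.4]
width: 0.3
gripper_force: 0.2
```

```bash
python3 lids.py
```

```text
side lid 1 223 angle 0.06
side lid 2 86 angle 0.09
side lid 3 30 angle 0.48
side lid 4 29 angle 0.36
side lid 5 212 angle 0.45
x ext [-109.   105.5] y [-28.4  25.5]
top lid 1 96 angle 0.03
top lid 4 112 angle 0.33
top lid 5 159 angle 0.44
x ext [-107.1  107.3] y [-6.5 29.3]
6.9 [562.22229715  -8.38965347 210.31764409] [0.30168666 0.30376509 0.04511066]
```

Emit:
jog_arm --pt "-1 0.008 0 0 0 0 0" --pt "-1 0.008 0 0 0 0 0" --pt "-1 0.008 0 0 0 0 0" --pt "-1 0.008 0 0 0 0 0" --pt "-1 0.008 0 0 0 0 0" --pt "-1 0.008 0 0 0 0 0" --pt "-1 0.008 0 0 0 0 0" --pt "-1 0.008 0 0 0 0 0" --pt "-1 0.008 0 0 0 0 0" --pt "-1 0.008 0 0 0 0 0"

```text
clock: 8.15
eef_pos: [600.2, 3.2, 210.3]
tool_rot: [3.142, -0.001, 0.297]
force: [-0.9, -0.4, 0.8]
width: 0.1
gripper_force: 0.2
```

Emit:
jog_arm --pt "-1 0.008 0 0 0 0 0" --pt "-1 0.008 0 0 0 0 0" --pt "-1 0.008 0 0 0 0 0" --pt "-1 0.008 0 0 0 0 0" --pt "-1 0.008 0 0 0 0 0" --pt "-1 0.008 0 0 0 0 0" --pt "-1 0.008 0 0 0 0 0" --pt "-1 0.008 0 0 0 0 0" --pt "-1 0.008 0 0 0 0 0" --pt "-1 0.008 0 0 0 0 0"

```text
clock: 9.4
eef_pos: [638.3, 14.9, 210.2]
tool_rot: [3.142, -0.0, 0.297]
force: [-0.6, 0.0, 0.6]
width: -0.2
gripper_force: 0.2
```

```bash
python3 lids.py
```

```text
side lid 1 233 angle 0.06
side lid 2 208 angle 0.06
side lid 3 198 angle 0.05
side lid 4 112 angle 0.12
side lid 5 37 angle 0.45
x ext [-109.1  103.8] y [-28.4  26.4]Traceback (most recent call last):
  File "lids.py", line 10, in <module>
    k=(abs(y)<40)&(abs(x)<125)&(W[:,2]>22)&(W[:,2]<56); print("x ext",np.percentile(x[k],[1,99]).round(1),"y",np.percentile(y[k],[2,98]).round(1))
                                                                      ~~~~~~~~~~~~~^^^^^^^^^^^^^
    return _quantile_unchecked(
        a, q, axis, out, overwrite_input, method, keepdims, weights)
    return _ureduce(a,
                    func=_quantile_ureduce_func,
    ...<5 lines>...
                    overwrite_input=overwrite_input,
                    method=method)
    r = func(a, **kwargs)
    result = _quantile(arr,
                       quantiles=q,
    ...<2 lines>...
                       out=out,
                       weights=wgt)
    slices_having_nans = np.isnan(arr[-1, ...])
                                  ~~~^^^^^^^^^
IndexError: index -1 is out of bounds for axis 0 with size 0
```

Emit:
jog_arm --pt "-1 0.008 0 0 0 0 0" --pt "-1 0.008 0 0 0 0 0" --pt "-1 0.008 0 0 0 0 0" --pt "-1 0.008 0 0 0 0 0" --pt "-1 0.008 0 0 0 0 0" --pt "-1 0.008 0 0 0 0 0" --pt "-1 0.008 0 0 0 0 0" --pt "-1 0.008 0 0 0 0 0" --pt "-1 0.008 0 0 0 0 0" --pt "-1 0.008 0 0 0 0 0"

```text
clock: 10.75
eef_pos: [676.6, 26.5, 210.3]
tool_rot: [3.142, -0.0, 0.297]
force: [-0.4, -0.1, -0.1]
width: -0.2
gripper_force: 0.2
```

Emit:
jog_arm --pt "-1 0.008 0 0 0 0 0" --pt "-1 0.008 0 0 0 0 0" --pt "-1 0.004 0 0 0 0 0" --pt "-1 0 0 0 0 0 0" --pt "-1 0 0 -0.02 0 0 0" --pt "-1 0 0 -0.06 0 0 0" --pt "-1 -0.05 0 -0.1 0 0 0" --pt "-1 -0.1 0.05 -0.05 0 0 0" --pt "-1 -0.1 0.05 -0.05 0 0 0"

```text
clock: 11.88
eef_pos: [579.7, -55.8, 352.1]
tool_rot: [3.141, -0.002, 0.298]
force: [0.1, -1.7, 0.7]
width: -0.2
gripper_force: 0.0
```

Emit:
jog_arm --pt "-1 -0.06 0.09 0 0 0 0" --pt "-1 -0.06 0.09 0 0 0 0" --pt "-1 -0.06 0.09 0 0 0 0" --pt "-1 -0.06 0.09 0 0 0 0" --pt "-1 0 0 0 0 0 0" --pt "-1 0 0 0 0 0 0"

```text
clock: 12.62
eef_pos: [518.8, -261.9, 350.8]
tool_rot: [-3.141, -0.001, 0.296]
force: [0.0, 1.7, 0.2]
width: 0.0
gripper_force: 0.0
```

```bash
python3 lids.py; python3 - <<'E'
from cell import *
import cv2
p=get_image("side")["pixels"]; cv2.imwrite("pics/end.png",p[:,:,::-1])
E
```

```text
side lid 1 229 angle 0.06
side lid 2 204 angle 0.06
side lid 3 200 angle 0.05
side lid 4 184 angle 0.05
side lid 5 177 angle 0.05
x ext [-109.2  102.7] y [-28.3  26.4]
top lid 1 229 angle 0.02
top lid 2 221 angle 0.01
top lid 3 210 angle 0.02
top lid 4 209 angle 0.02
top lid 5 199 angle 0.03
x ext [-108.6  106.5] y [-25.3  29.1]
12.725 [ 519.40934314 -260.57841635  350.55428026] [-0.39554334 -0.63670362 -0.06190368]
```

View pics/end.png

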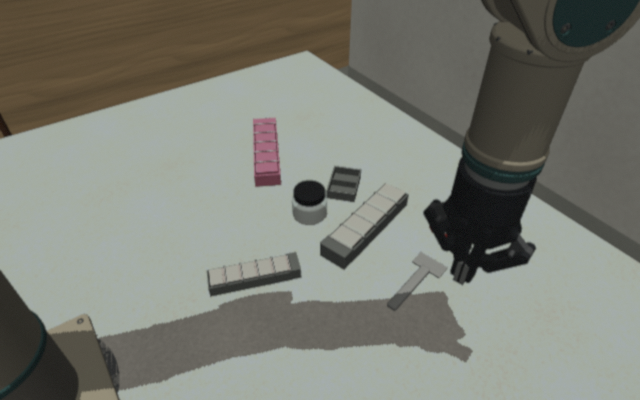

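All five lids are level on the box (322-408, 185-265), nothing else has moved, and the hand is well above the scene.

```bash
python3 -c "
from cell import *
print(finish_job())"
```

```text
the job is handed in; nothing more can be done
None
```

I closed all five lids in one light stroke from the ledge end and handed the job in; the last camera check showed them shut, the box and other objects in place, and the hand clear, but the judge's verdict wasn't returned.

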